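# Find the full coin box

### The job

One of the three coin boxes from the laundry machines, standing in the sloping rack, is still full of coins. Lift every box in turn well clear of its place to feel its weight, going from left to right as the robot sees them: set the empty ones back in their own places as they stood, and put the full one flat, lid up, in the collecting tray. No empty box goes in the tray; do not let a box drop, and leave the other things on the table alone.

Things in the scene. Friction and masses are not known exactly. Their poses are not given: they have to be found in the camera images.
- rack: fixed plywood rack, 345 mm wide (y), 160 mm deep (x); its plank rises at 30 degrees away from the robot (towards rack +x). Three places side by side, 105 mm apart along y, open above and behind, with an 18 mm lip at the lower end and strips 10 mm high between them (6 mm play either side of a box). Origin: centre of the underside, on the table
- tray: fixed dark steel collecting tray, open at the top, on the robot's left; outside 156 mm long (x), 92 mm wide (y), 29 mm tall, walls and floor 5 mm thick (inside 146 x 82 mm). Origin: centre of the underside, z up. A box fits along its length, either way round
- place_left (a point): left (as the robot sees it), rack y = +105 mm place in the rack: point on the sloping plank, 60 mm above the table, where the centre of a box's underside rests; axes as the rack's (level)
- place_middle (a point): middle, rack y = 0 place in the rack: point on the sloping plank, 60 mm above the table, where the centre of a box's underside rests; axes as the rack's (level)
- place_right (a point): right, rack y = -105 mm place in the rack: point on the sloping plank, 60 mm above the table, where the centre of a box's underside rests; axes as the rack's (level)
- coin_box_1: one of three identical closed aluminium coin boxes, 120 (x) x 56 (y) x 80 mm tall (z), coin slot in the lid, lock on the -x end. Origin: centre of its underside; z out through the lid. It stands in the rack tilted 30 degrees, lid facing up and towards the robot, -x end against the lip. Empty it weighs 0.2 to 0.3 kg, full 0.6 to 0.8 kg; which box stands where changes
- coin_box_2: one of three identical closed aluminium coin boxes, 120 (x) x 56 (y) x 80 mm tall (z), coin slot in the lid, lock on the -x end. Origin: centre of its underside; z out through the lid. It stands in the rack tilted 30 degrees, lid facing up and towards the robot, -x end against the lip. Empty it weighs 0.2 to 0.3 kg, full 0.6 to 0.8 kg; which box stands where changes
- coin_box_3: one of three identical closed aluminium coin boxes, 120 (x) x 56 (y) x 80 mm tall (z), coin slot in the lid, lock on the -x end. Origin: centre of its underside; z out through the lid. It stands in the rack tilted 30 degrees, lid facing up and towards the robot, -x end against the lip. Empty it weighs 0.2 to 0.3 kg, full 0.6 to 0.8 kg; which box stands where changes
- detergent_jug: blue plastic jug of detergent, 80 x 140 mm, 210 mm tall, beside the rack on the right; loose bystander, to be left alone. Origin: centre of its underside
- dryer_sheet_carton: cardboard carton with a paper panel, 60 x 120 mm, 110 mm tall, behind the rack; loose bystander, to be left alone. Origin: centre of its underside
- spray_bottle: white bottle, 64 mm across, 190 mm tall, beyond the tray on the left; loose bystander, to be left alone. Origin: centre of its underside
- scoop_cup: white plastic measuring cup, 64 mm across, 55 mm tall, near the front, between rack and tray; loose bystander, to be left alone. Origin: centre of its underside
- scrub_brush: wooden scrubbing brush lying bristles down, 130 x 45 mm, 36 mm high, between rack and tray; loose bystander, to be left alone. Origin: centre of its underside
- soap_tin: round low steel tin, 90 mm across, 30 mm tall, behind the rack; loose bystander, to be left alone. Origin: centre of its underside

How it is judged:
On the way, in this order (a step that is already met when the one before it is completed fails the run):
1. the box in the left place is lifted at least 25 mm above its place (((y of coin_box_1 in the frame of rack between 0.06 and 0.15 m and x of coin_box_1 in the frame of rack between -0.15 and 0.15 m and z of coin_box_1 in the frame of rack above 0.085 m) or (y of coin_box_2 in the frame of rack between 0.06 and 0.15 m and x of coin_box_2 in the frame of rack between -0.15 and 0.15 m and z of coin_box_2 in the frame of rack above 0.085 m) or (y of coin_box_3 in the frame of rack between 0.06 and 0.15 m and x of coin_box_3 in the frame of rack between -0.15 and 0.15 m and z of coin_box_3 in the frame of rack above 0.085 m)) and not ((y of coin_box_1 in the frame of rack between 0.07 and 0.14 m and x of coin_box_1 in the frame of rack between -0.05 and 0.05 m and z of coin_box_1 in the frame of rack below 0.075 m) or (y of coin_box_2 in the frame of rack between 0.07 and 0.14 m and x of coin_box_2 in the frame of rack between -0.05 and 0.05 m and z of coin_box_2 in the frame of rack below 0.075 m) or (y of coin_box_3 in the frame of rack between 0.07 and 0.14 m and x of coin_box_3 in the frame of rack between -0.05 and 0.05 m and z of coin_box_3 in the frame of rack below 0.075 m))), for 0.2 s.
2. the box in the middle place is lifted at least 25 mm above its place (((y of coin_box_1 in the frame of rack between -0.045 and 0.045 m and x of coin_box_1 in the frame of rack between -0.15 and 0.15 m and z of coin_box_1 in the frame of rack above 0.085 m) or (y of coin_box_2 in the frame of rack between -0.045 and 0.045 m and x of coin_box_2 in the frame of rack between -0.15 and 0.15 m and z of coin_box_2 in the frame of rack above 0.085 m) or (y of coin_box_3 in the frame of rack between -0.045 and 0.045 m and x of coin_box_3 in the frame of rack between -0.15 and 0.15 m and z of coin_box_3 in the frame of rack above 0.085 m)) and not ((y of coin_box_1 in the frame of rack between -0.035 and 0.035 m and x of coin_box_1 in the frame of rack between -0.05 and 0.05 m and z of coin_box_1 in the frame of rack below 0.075 m) or (y of coin_box_2 in the frame of rack between -0.035 and 0.035 m and x of coin_box_2 in the frame of rack between -0.05 and 0.05 m and z of coin_box_2 in the frame of rack below 0.075 m) or (y of coin_box_3 in the frame of rack between -0.035 and 0.035 m and x of coin_box_3 in the frame of rack between -0.05 and 0.05 m and z of coin_box_3 in the frame of rack below 0.075 m))), for 0.2 s.
3. the box in the right place is lifted at least 25 mm above its place (((y of coin_box_1 in the frame of rack between -0.15 and -0.06 m and x of coin_box_1 in the frame of rack between -0.15 and 0.15 m and z of coin_box_1 in the frame of rack above 0.085 m) or (y of coin_box_2 in the frame of rack between -0.15 and -0.06 m and x of coin_box_2 in the frame of rack between -0.15 and 0.15 m and z of coin_box_2 in the frame of rack above 0.085 m) or (y of coin_box_3 in the frame of rack between -0.15 and -0.06 m and x of coin_box_3 in the frame of rack between -0.15 and 0.15 m and z of coin_box_3 in the frame of rack above 0.085 m)) and not ((y of coin_box_1 in the frame of rack between -0.14 and -0.07 m and x of coin_box_1 in the frame of rack between -0.05 and 0.05 m and z of coin_box_1 in the frame of rack below 0.075 m) or (y of coin_box_2 in the frame of rack between -0.14 and -0.07 m and x of coin_box_2 in the frame of rack between -0.05 and 0.05 m and z of coin_box_2 in the frame of rack below 0.075 m) or (y of coin_box_3 in the frame of rack between -0.14 and -0.07 m and x of coin_box_3 in the frame of rack between -0.05 and 0.05 m and z of coin_box_3 in the frame of rack below 0.075 m))), for 0.2 s.
At the end, for the whole second after the job is handed in: The full coin box stands flat on the floor of the tray, upright within 4 degrees, its centre within 20 mm of the tray's along and across; each empty box is back within 15 mm of where it began, leaning as before (30 degrees from vertical within 4.5, turned no more than 8); all at rest (x of coin_box_2 in the frame of tray between -0.02 and 0.02 m and y of coin_box_2 in the frame of tray between -0.02 and 0.02 m and z of coin_box_2 in the frame of tray below 0.01 m and angle between coin_box_2's own z axis and vertical below 0.07 rad and linear speed of each of coin_box_2, coin_box_1, coin_box_3 below 0.02 m/s and distance of each of coin_box_1, coin_box_3 from where it was at the start of the episode below 0.015 m and angle between coin_box_1's own z axis and vertical between 0.4436 and 0.6036 rad and angle between the y axis of each of coin_box_1, coin_box_3 and the y axis of rack, either way round below 0.15 rad and angle between coin_box_3's own z axis and vertical between 0.4436 and 0.6036 rad); the robot touches nothing.
It fails at once if an empty box is put in the tray ((horizontal distance between coin_box_1 and tray below 0.06 m and height (world z) of coin_box_1 below 0.06 m) or (horizontal distance between coin_box_3 and tray below 0.06 m and height (world z) of coin_box_3 below 0.06 m)).
It fails at once if a coin box is dropped (moves faster than 0.6 m/s with no finger on it) ((linear speed of coin_box_1 above 0.6 m/s and contact force between the fingers and coin_box_1 below 0.1 N) or (linear speed of coin_box_2 above 0.6 m/s and contact force between the fingers and coin_box_2 below 0.1 N) or (linear speed of coin_box_3 above 0.6 m/s and contact force between the fingers and coin_box_3 below 0.1 N)).
It fails at once if a bystander is moved more than 30 mm or knocked over (distance of any of detergent_jug, dryer_sheet_carton, spray_bottle, scoop_cup, scrub_brush, soap_tin from where it was at the start of the episode above 0.03 m or angle between any of detergent_jug, dryer_sheet_carton, spray_bottle, scoop_cup, scrub_brush, soap_tin's own z axis and vertical above 0.4 rad).
It also fails if it takes over 64 s, if anything falls off the work surface, if the arm or the gripper's body presses on something with over 40 N, if the wrist force passes 120 N, or if a joint passes its speed limit or range.

### The arm

A 7-joint arm with a two-finger parallel gripper is mounted at the origin on the work surface. World frame = base frame: x ahead of the robot, y to its left, z up, the work surface at z = 0. Lengths are in m, angles in rad, forces in N, time in s.
With the tool pointing down it reaches from about 0.4 to 0.85 m from the base axis. Payload 10.4 kg.
Tool frame: the origin (TCP) lies between the finger pads; the fingertips stand 22 mm ahead of it and the grasp point (between the pads) lies 3 mm ahead of it; z points along the fingers, y is the line along which they close (so a half turn about z gives the same grasp; the last joint's range is limited). The gripper opens to 85 mm and grips with 20 to 120 N. Pads are 22 mm wide; open, the fingers measure 114 mm over their backs; the gripper's body (76 mm by 85 mm) begins 54 mm behind the grasp point. The pads swing forward as they close: fully open they stand 13 mm farther back than shut.
Start: joints at [1.233, 0.332, -0.065, 1.46, 0.022, 1.35, -0.088], TCP at [0.194, -0.594, 0.253] pointing down, gripper open.
Joint ranges: [-2.6, 2.6], [-0.5, 2.12], [-1.47, 1.34], [0.16, 2.42], [-1.27, 4.41], [0.06, 2.06], [-2.6, 2.6]. Speed limits (rad/s): [2.22, 2.22, 2.79, 2.79, 3.14, 3.14, 3.14].

### API

Orientations are given as a unit quaternion [x, y, z, w].
In Python, from workcell import manip, camera, ticket, boxes_of, outline_of gives the robot as it stands.
- The arm moves only by the tool carry_out, never from a script. Its argument "deltas" is a list of rows, each a list of 5 numbers: the shift along the tool's x, y, z as a fraction of full scale, then the turn about the tool's z as a fraction of full scale, then the opening, from -1 (shut) to 1 (fully open), so that 0 is half open. In form: [[tx, ty, tz, spin, gripper], ...]. A call has 1 to 20 rows; each row is the pose to reach, as a shift and turn from the pose commanded when the call began, along the tool's axes at that moment; what a row does not reach only later rows make up. Full scale, the value 1, is 150 mm for a shift and 30 degrees for a turn. A row lasts 1/8 s, in which the tool goes at most 62.5 mm and 10.7 degrees, less where a joint would pass 70% of its speed; a pose out of reach is approached as far as the arm can. A call with a number of a shift or a turn outside -1 to 1 is refused whole. A call with a gripper value outside its range is refused whole. The fingers move at their own pace and stop on an object; "force" is the grip in N (left out, the last holds). Time passes only in rows, so rows that repeat a pose let the fingers close. It gives the time, the measured TCP pose, the force, the opening and the grip force at its end, in the units of the state.
- manip.get_obs(): the state, without advancing time (a new reading comes with each control period).
- camera(name): name is "side" or "top"; returns a dict with "img" (480x640x3 uint8, red, green, blue), "depth" (480x640 float32, m along the optical axis (not along the pixel's ray), 0 where there is no reading), "vertical_fov" (degrees; the focal length in pixels is half the picture's height over the tangent of half this angle, whatever the lens; pixels are square), "cx", "cy" (the principal point, pixels), "R" (3x3) and "t" (3): a world point X has camera coordinates R X + t. Camera axes: x right, y down, z forward; pixel columns grow to the right and rows downward; lengths in m; the calibration is good to about 2 mm. A picture is of the moment at which its call begins.
- ticket.hand_in(): hands the job in; it is judged then, once.
Trained networks look in a picture, given as the dict that the camera call returned (one of the last four; its "shot" number tells which), for a name from the list of things; names that differ only in an ending like _2 or _b are one class to them, and where a whole thing is asked for, a point or a joint stands for the part that bears it (a point fixed in the world has none). Each returns a list of dicts, best first, with "conf" (0 to 1); they miss things now and then, are a little off and sometimes report something else, mostly with a low value. They report only what shows in the picture. A call takes as long as a camera call.
- boxes_of(query, picture): "position" ([x, y, z] in m, in world coordinates, good to about 4 mm: the middle of the surface that is visible of it).
- outline_of(query, picture): "region" (480x640 bool, what is visible of it).
The state is a dict: "clock": time; "joint_pos": joint angles; "joint_velocities": joint speeds; "tau": joint torques, N m; "position": TCP position; "ee_rot": TCP orientation; "ft_force": force on the tool from outside, world axes, zero at the start; "torque": the same for the moment, N m; "grip_width": opening from 0.0 (shut) to 1.0 (fully open); "grasp_force": force on a finger pad.
Only numpy, scipy, OpenCV 4.12 (cv2) and the standard library are available. Lean on these libraries where they do the work, as an engineer would, in place of code of your own. Each camera call takes 0.05 s, during which the arm holds its last target. There are 200 camera calls.

## Working session

There is one attempt and no reset: what is moved stays moved. The work goes in short steps, Python scripts to look and compute and a tool call to move; the robot and the scene stay as the last step left them, time stands still between calls to the robot, and variables do not carry over. Pictures are saved under pics/ and viewed, at most 10 in all, crops included, and the job is handed in when it is done.

Besides the shell and the picture viewer there is one more tool, called after "Call:" as name(argument=value, ...) on one line, values as JSON. carry_out: Moves the arm, as the interface text tells. Its arguments: {"type":"object","properties":{"deltas":{"type":"array","items":{"type":"array","items":{"type":"number"}}},"force":{"type":"number"}},"required":["deltas"]}

```bash
mkdir -p pics; ls; cat > h.py <<'E'
import numpy as np, cv2
from scipy.spatial.transform import Rotation as Ro
from workcell import manip, camera, ticket, boxes_of, outline_of
def cloud(c):
    f=240/np.tan(np.radians(c["vertical_fov"])/2)
    v,u=np.mgrid[:480,:640]; d=c["depth"]
    P=np.stack([(u-c["cx"])/f*d,(v-c["cy"])/f*d,d],-1)
    return (P-np.array(c["t"]))@np.array(c["R"])
def save(c,n): cv2.imwrite("pics/"+n+".png",c["img"][:,:,::-1])
E
python3 - <<'E'
from h import *
np.set_printoptions(precision=4,suppress=True)
for n in("top","side"):
    c=camera(n); save(c,n); P=cloud(c); np.savez(n+".npz",P=P,d=c["depth"],img=c["img"])
    print(n,c["vertical_fov"],-np.array(c["R"]).T@np.array(c["t"]))
    for q in ["rack","tray","coin_box_1","detergent_jug","dryer_sheet_carton","spray_bottle","scoop_cup","scrub_brush","soap_tin"]:
        for b in boxes_of(q,c)[:4]: print(q,round(b["conf"],2),np.array(b["position"]))
o=manip.get_obs();print(o)
print(Ro.from_quat(o["ee_rot"]).as_matrix())
E
```

```text
pics
top 47.41125414393588 [ 0.4435 -0.0243  1.2784]
rack 0.74 [ 0.5717 -0.1579  0.0844]
tray 0.81 [0.5671 0.2784 0.0071]
coin_box_1 0.72 [ 0.5255 -0.1785  0.1267]
coin_box_1 0.65 [ 0.517  -0.2824  0.1256]
coin_box_1 0.61 [ 0.5229 -0.0817  0.1315]
detergent_jug 0.59 [ 0.6019 -0.4656  0.166 ]
dryer_sheet_carton 0.8 [ 0.7722 -0.0428  0.1153]
spray_bottle 0.91 [0.6744 0.4179 0.1245]
spray_bottle 0.22 [ 0.5722 -0.158   0.0827]
scoop_cup 0.9 [0.4321 0.1452 0.0127]
scrub_brush 0.9 [0.6552 0.1431 0.0362]
soap_tin 0.61 [ 0.7667 -0.2041  0.0298]
side 54.157486667308646 [ 0.4952 -0.9562  0.8827]
rack 0.97 [ 0.585  -0.3416  0.09  ]
tray 0.65 [0.5719 0.2876 0.0077]
tray 0.33 [ 0.5241 -0.2116  0.1134]
coin_box_1 0.96 [ 0.5248 -0.1082  0.1212]
coin_box_1 0.71 [ 0.5208 -0.2112  0.1155]
coin_box_1 0.7 [ 0.5158 -0.3173  0.1115]
coin_box_1 0.27 [0.6741 0.4134 0.0912]
detergent_jug 0.68 [ 0.601  -0.5332  0.1676]
dryer_sheet_carton 0.84 [ 0.7752 -0.072   0.0819]
dryer_sheet_carton 0.21 [0.5726 0.2867 0.0097]
spray_bottle 0.62 [0.6771 0.4133 0.0914]
scoop_cup 0.88 [0.4267 0.1273 0.0385]
scrub_brush 0.75 [0.6548 0.1248 0.0329]
scrub_brush 0.29 [0.671  0.4155 0.0906]
soap_tin 0.94 [ 0.7606 -0.2166  0.031 ]
{'clock': 1.0, 'joint_pos': array([ 1.2334,  0.3322, -0.0647,  1.4601,  0.0216,  1.3499, -0.0885]), 'joint_velocities': array([-0.0007, -0.0003, -0.0003,  0.0018,  0.001 , -0.0002,  0.0006]), 'tau': array([ -0.0002, -62.524 ,   0.0486, -39.1824,   0.0163,   0.002 ,
        -0.    ]), 'position': array([ 0.1936, -0.5943,  0.2534]), 'ee_rot': array([0.9876, 0.1568, 0.    , 0.0001]), 'ft_force': array([ 0.2024, -0.8217, -0.3614]), 'torque': array([0.0502, 0.1094, 0.031 ]), 'grasp_force': 0.0, 'grip_width': 0.9977726529311739}
[[ 0.9509  0.3096  0.0001]
 [ 0.3096 -0.9509 -0.0002]
 [ 0.0001  0.0002 -1.    ]]
```

View pics/top.png

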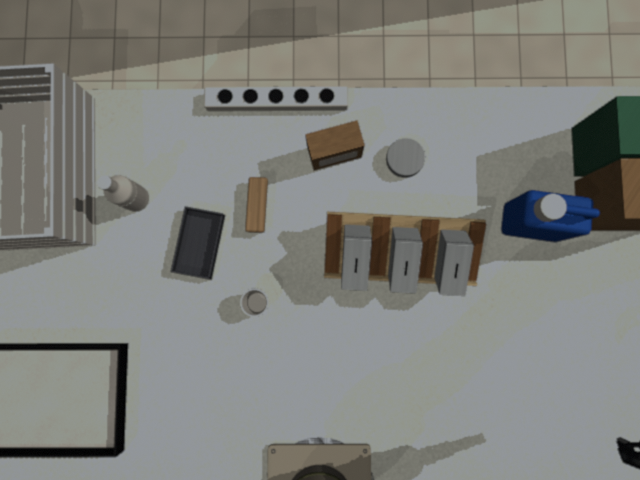

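View pics/side.png

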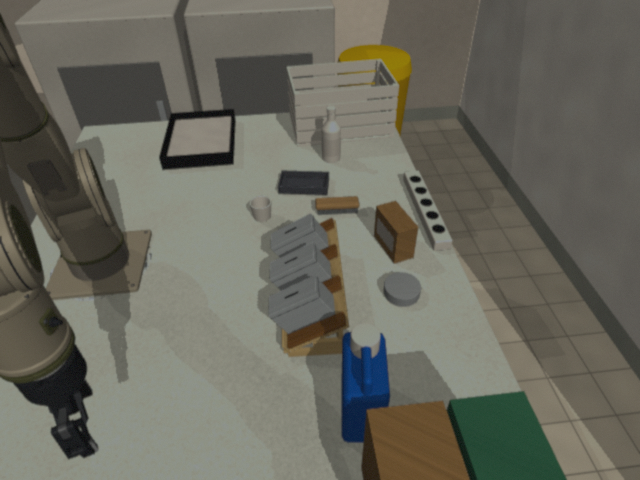

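```bash
python3 - <<'E'
from h import *
np.set_printoptions(precision=4,suppress=True)
c=camera("top"); P=cloud(c)
for o in outline_of("coin_box_1",c)[:3]:
    m=o["region"]&(c["depth"]>0)
    X=P[m]; n=None
    # lid: points on plane normal approx tilted 30deg
    best=None
    ctr=np.median(X,0)
    A=X[(abs(X-ctr)<.05).all(1)]
    for _ in range(3):
        mu=A.mean(0); n=np.linalg.svd(A-mu,full_matrices=False)[2][2]; n*=np.sign(n[2])
        A=X[abs((X-mu)@n)<.004]
    r=cv2.minAreaRect(A[:,:2].astype(np.float32)*1000)
    print(o["conf"],len(A),mu,"n",n,"tilt",np.degrees(np.arccos(n[2])),np.degrees(np.arctan2(n[1],n[0])),"rect",r, A.min(0),A.max(0))
for o in outline_of("tray",c)[:1]:
    X=P[o["region"]&(c["depth"]>0)]
    print("tray",cv2.minAreaRect(X[:,:2].astype(np.float32)*1000),np.percentile(X[:,2],[5,50,95,99]))
    rim=X[X[:,2]>.022]; print(cv2.minAreaRect(rim[:,:2].astype(np.float32)*1000), len(rim))
    fl=X[X[:,2]<.012]; print(cv2.minAreaRect(fl[:,:2].astype(np.float32)*1000), fl.mean(0))
E
```

```text
0.7 1299 [ 0.5113 -0.0815  0.1311] n [-0.4899  0.0302  0.8713] tilt 29.395316434082726 176.47489965704804 rect ((510.41107177734375, -81.66244506835938), (55.9592170715332, 106.35616302490234), 86.60358428955078) [ 0.4568 -0.1114  0.0974] [ 0.5631 -0.0514  0.1624]
0.68 1186 [ 0.503  -0.1891  0.1292] n [-0.4719  0.1191  0.8736] tilt 29.124906750871364 165.8374649626955 rect ((504.57745361328125, -186.40699768066406), (56.225738525390625, 106.99566650390625), 86.70964813232422) [ 0.45   -0.2162  0.0971] [ 0.5588 -0.1561  0.1609]
0.61 1702 [ 0.5634 -0.151   0.079 ] n [-0.4572 -0.0418  0.8884] tilt 27.330085621582185 -174.7741578236561 rect ((548.8197021484375, -186.30584716796875), (341.6717529296875, 139.45748901367188), 89.27445220947266) [ 0.477  -0.3579  0.0294] [ 0.6204 -0.0147  0.1155]
tray ((570.6207275390625, 283.2315979003906), (103.53272247314453, 160.4333953857422), 79.22227478027344) [0.0008 0.0059 0.0298 0.0325]
((568.7320556640625, 279.48077392578125), (94.19969177246094, 155.95986938476562), 78.87559509277344) 491
((570.6207275390625, 283.2315979003906), (103.53272247314453, 160.4333953857422), 79.22227478027344) [0.569  0.2815 0.0049]
```

Call:
carry_out(deltas=[[0.3,-0.24,0,0,1],[0.65,-0.52,0,0,1],[1,-0.8,0,0,1],[1,-0.8,0,0,1]], force=60)

```text
clock: 1.65
position: [0.3022, -0.4301, 0.2539]
ee_rot: [0.987, 0.16, 0.001, 0.0]
ft_force: [-0.8, -0.6, -0.1]
grip_width: 1.001
grasp_force: 0.0
```

Call:
carry_out(deltas=[[0.3,-0.24,0,0,1],[0.65,-0.52,0,0,1],[1,-0.8,0,0,1],[1,-0.8,0,0,1]])

```text
clock: 2.15
position: [0.4067, -0.2698, 0.2537]
ee_rot: [0.987, 0.16, 0.001, 0.0]
ft_force: [0.2, -0.3, 0.5]
grip_width: 1.0
grasp_force: 0.0
```

Call:
carry_out(deltas=[[0.3,-0.24,0,0,1],[0.65,-0.52,0,0,1],[1,-0.8,0,0,1],[1,-0.8,0,0,1]])

```text
clock: 2.65
position: [0.5116, -0.1094, 0.2534]
ee_rot: [0.987, 0.159, 0.0, -0.001]
ft_force: [0.1, -0.8, -0.3]
grip_width: 0.999
grasp_force: 0.0
```

Call:
carry_out(deltas=[[0.19,-0.147,0,0.3,1],[0.19,-0.147,0,0.6,1],[0.19,-0.147,0,0.71,1],[0.19,-0.147,0,0.71,1]])

```text
clock: 3.15
position: [0.5301, -0.0847, 0.2532]
ee_rot: [1.0, -0.029, -0.0, 0.0]
ft_force: [-0.4, 0.4, -0.8]
grip_width: 1.0
grasp_force: 0.0
```

Call:
carry_out(deltas=[[0,-0.013,0.3,0,1],[0,-0.013,0.6,0,1],[0,-0.013,0.8,0,1],[0,-0.013,0.915,0,1],[0,-0.013,0.915,0,1]])

```text
clock: 3.78
position: [0.5299, -0.0815, 0.1154]
ee_rot: [1.0, -0.028, -0.001, -0.0]
ft_force: [0.1, 0.3, 0.5]
grip_width: 1.002
grasp_force: 0.0
```

```bash
python3 - <<'E'
from h import *
c=camera("side"); cv2.imwrite("pics/s2.png",cv2.resize(c["img"][180:380,200:420,::-1],None,fx=2.7,fy=2.7))
E
```

```text
(no output)
```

View pics/s2.png

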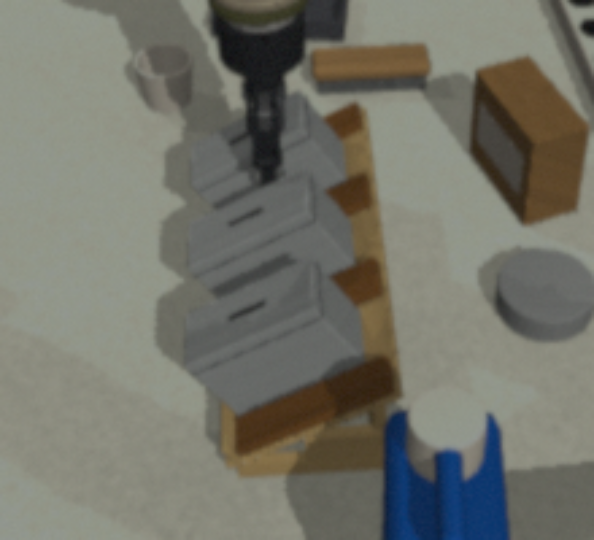

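The gripper (crop pixel about 265,150) straddles the left box, with the near finger in the gap to the middle box and no contact. I'll close and lift.

Call:
carry_out(deltas=[[0,0,0,0,-1],[0,0,0,0,-1],[0,0,0,0,-1],[0,0,0,0,-1],[0,0,0,0,-1],[0,0,0,0,-1]], force=60)

```text
clock: 4.58
position: [0.531, -0.0812, 0.1174]
ee_rot: [1.0, -0.029, 0.001, 0.0]
ft_force: [-2.5, -0.1, 5.3]
grip_width: 0.649
grasp_force: 60.3
```

Call:
carry_out(deltas=[[0,0,-0.04,0,-1],[0,0,-0.12,0,-1],[0,0,-0.22,0,-1],[0,0,-0.32,0,-1],[0,0,-0.4,0,-1],[0,0,-0.4,0,-1],[0,0,-0.4,0,-1],[0,0,-0.4,0,-1],[0,0,-0.4,0,-1]])

```text
clock: 5.7
position: [0.5302, -0.0809, 0.1757]
ee_rot: [1.0, -0.028, -0.0, -0.0]
ft_force: [-0.9, 0.1, -2.0]
grip_width: 0.651
grasp_force: 60.8
```

```bash
python3 - <<'E'
from h import *
o=manip.get_obs(); print(o["ft_force"],o["torque"],o["grip_width"],o["grasp_force"])
c=camera("side"); cv2.imwrite("pics/s3.png",cv2.resize(c["img"][180:380,200:420,::-1],None,fx=2.7,fy=2.7))
E
```

```text
[-0.93142955  0.09337159 -2.02596228] [0.00566829 0.04957596 0.07645452] 0.6510985735821214 60.7619833946228
```

View pics/s3.png

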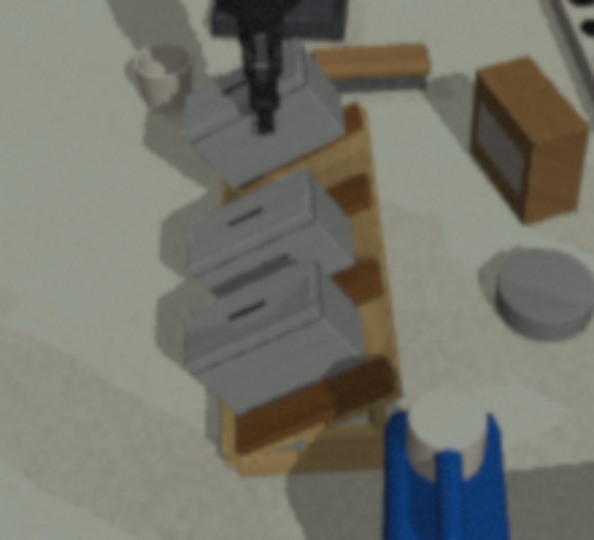

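The left box weighs about 2 N, so it is empty. It is held with its tilt unchanged, so I'll set it back.

Call:
carry_out(deltas=[[0,0,0.1,0,-1],[0,0,0.2,0,-1],[0,0,0.28,0,-1],[0,0,0.34,0,-1],[0,0,0.38,0,-1],[0,0,0.4,0,-1],[0,0,0.403,0,-1],[0,0,0.403,0,-1]])

```text
clock: 6.75
position: [0.5304, -0.0809, 0.117]
ee_rot: [1.0, -0.029, 0.0, 0.0]
ft_force: [-9.3, 0.4, 12.9]
grip_width: 0.651
grasp_force: 62.3
```

Call:
carry_out(deltas=[[0,0,0,0,0.6],[0,0,0,0,1],[0,0,0,0,1],[0,0,0,0,1],[0,0,0,0,1]])

```text
clock: 7.38
position: [0.5303, -0.0809, 0.1156]
ee_rot: [1.0, -0.028, -0.0, 0.0]
ft_force: [-0.7, -0.8, 0.2]
grip_width: 0.998
grasp_force: 0.0
```

Call:
carry_out(deltas=[[0,0,-0.2,0,1],[0,0,-0.55,0,1],[0,0,-0.8,0,1],[0,0,-0.8,0,1]])

```text
clock: 7.88
position: [0.5318, -0.0809, 0.2387]
ee_rot: [1.0, -0.029, 0.003, 0.001]
ft_force: [0.1, 0.9, -0.2]
grip_width: 1.0
grasp_force: 0.0
```

```bash
cat > chk.py <<'E'
from h import *
import sys
np.set_printoptions(precision=4,suppress=True)
def lids(views=("top",)):
  for vn in views:
    c=camera(vn); P=cloud(c)
    for o in outline_of("coin_box_1",c)[:4]:
        X=P[o["region"]&(c["depth"]>0)]
        if len(X)<50: continue
        ctr=np.median(X,0); A=X[(abs(X-ctr)<.05).all(1)]
        for _ in range(4):
            mu=A.mean(0); n=np.linalg.svd(A-mu,full_matrices=False)[2][2]; n*=np.sign(n[2]) or 1
            A=X[abs((X-mu)@n)<.004]
        r=cv2.minAreaRect(A[:,:2].astype(np.float32)*1000)
        print(vn,round(o["conf"],2),len(A),mu,"tilt %.1f"%np.degrees(np.arccos(n[2])),np.round(r[0],1),np.round(r[1],1),round(r[2],1))
if __name__=="__main__":
    lids(); o=manip.get_obs(); print(o["position"],o["clock"],o["ft_force"])
E
python3 chk.py
```

```text
top 0.88 225 [ 0.5205 -0.2098  0.1316] tilt 86.2 [ 520.5 -209.6] [ 10.9 136.8] 88.1
[ 0.5302 -0.081   0.2353] 7.975 [-0.866   0.2416 -0.2731]
```

Call:
carry_out(deltas=[[0,0.35,0,0,1],[0,0.705,0,0,1],[0,0.705,0,0,1],[0,0.705,0.3,0,1],[0,0.705,0.6,0,1],[0,0.705,0.8,0,1],[0,0.705,0.8,0,1]])

```text
clock: 8.85
position: [0.5223, -0.1852, 0.1126]
ee_rot: [1.0, -0.028, -0.003, -0.001]
ft_force: [-0.1, 0.6, 0.0]
grip_width: 0.999
grasp_force: 0.0
```

```bash
python3 chk.py
```

```text
top 0.88 1268 [ 0.5106 -0.0808  0.1306] tilt 29.4 [509.6 -80.7] [ 56.  104.5] 86.6
top 0.75 250 [ 0.5111 -0.1607  0.1072] tilt 87.4 [ 523.7 -162.8] [  7.7 138.7] 86.5
[ 0.5245 -0.186   0.116 ] 8.95 [ 0.7398 -0.7967 -0.1652]
```

The left box is back within about 1 mm of its start, tilt 29.4°. Next is the middle box.

Call:
carry_out(deltas=[[0,0,0,0,-1],[0,0,0,0,-1],[0,0,0,0,-1],[0,0,0,0,-1],[0,0,0,0,-1],[0,0,0,0,-1]], force=60)

```text
clock: 9.7
position: [0.525, -0.1867, 0.1171]
ee_rot: [1.0, -0.029, 0.001, 0.0]
ft_force: [-2.0, 1.2, 6.0]
grip_width: 0.647
grasp_force: 58.9
```

Call:
carry_out(deltas=[[0,0,-0.04,0,-1],[0,0,-0.12,0,-1],[0,0,-0.22,0,-1],[0,0,-0.32,0,-1],[0,0,-0.4,0,-1],[0,0,-0.4,0,-1],[0,0,-0.4,0,-1],[0,0,-0.4,0,-1],[0,0,-0.4,0,-1]])

```text
clock: 10.82
position: [0.5241, -0.1865, 0.1752]
ee_rot: [1.0, -0.028, -0.0, -0.0]
ft_force: [-0.6, -0.4, -2.9]
grip_width: 0.648
grasp_force: 59.5
```

```bash
python3 chk.py
```

```text
top 0.95 281 [ 0.5153 -0.1612  0.1712] tilt 87.0 [ 522.2 -162.3] [  8.5 140.5] 87.8
top 0.79 1304 [ 0.5098 -0.0807  0.1302] tilt 29.7 [509.5 -80.7] [ 55.9 106.3] 86.5
[ 0.5242 -0.1865  0.1754] 10.925 [ 0.6307 -1.0464 -2.7079]
```

The middle box weighs about 2.8 N, so it is empty too. I'll set it back and go to the right one.

Call:
carry_out(deltas=[[0,0,0.1,0,-1],[0,0,0.2,0,-1],[0,0,0.28,0,-1],[0,0,0.34,0,-1],[0,0,0.38,0,-1],[0,0,0.4,0,-1],[0,0,0.403,0,-1],[0,0,0.403,0,-1]])

```text
clock: 11.92
position: [0.5242, -0.1865, 0.1166]
ee_rot: [1.0, -0.029, -0.0, 0.0]
ft_force: [-9.5, 2.9, 11.5]
grip_width: 0.648
grasp_force: 61.0
```

Call:
carry_out(deltas=[[0,0,0,0,0.6],[0,0,0,0,1],[0,0,0,0,1],[0,0,0,0,1],[0,0,0,0,1]])

```text
clock: 12.55
position: [0.5243, -0.1865, 0.1151]
ee_rot: [1.0, -0.028, 0.0, 0.0]
ft_force: [0.3, -0.4, -0.4]
grip_width: 1.003
grasp_force: 0.0
```

Call:
carry_out(deltas=[[0,0,-0.2,0,1],[0,0,-0.55,0,1],[0,0,-0.8,0,1],[0,0,-0.8,0,1],[0,0.3,-0.8,0,1],[0,0.6,-0.8,0,1],[0,0.705,-0.8,0,1],[0,0.705,-0.8,0,1]])

```text
clock: 13.55
position: [0.5178, -0.2925, 0.2341]
ee_rot: [1.0, -0.029, -0.001, -0.0]
ft_force: [0.5, 0.5, 0.2]
grip_width: 1.001
grasp_force: 0.0
```

```bash
python3 chk.py
```

```text
top 0.88 773 [ 0.4823 -0.2927  0.1208] tilt 31.2 [ 499.  -290.5] [ 56.1 107.8] 87.1
top 0.86 1274 [ 0.5102 -0.08    0.1305] tilt 29.8 [509.8 -79.8] [ 55.6 105.9] 88.6
top 0.71 1272 [ 0.503  -0.1872  0.1295] tilt 29.5 [ 503.5 -186.1] [ 56.4 106.3] 86.9
[ 0.5187 -0.2903  0.2348] 13.65 [0.0973 0.011  0.2619]
```

Call:
carry_out(deltas=[[0,0,0.3,0,1],[0,0,0.6,0,1],[0,0,0.8,0,1],[0,0,0.8,0,1],[0,0,0.8,0,1],[0,0,0.8,0,-1],[0,0,0.8,0,-1],[0,0,0.8,0,-1],[0,0,0.8,0,-1],[0,0,0.8,0,-1],[0,0,0.8,0,-1]], force=70)

```text
clock: 15.02
position: [0.5189, -0.292, 0.1167]
ee_rot: [1.0, -0.028, 0.001, 0.0]
ft_force: [-3.4, 2.5, 7.1]
grip_width: 0.651
grasp_force: 67.5
```

Call:
carry_out(deltas=[[0,0,-0.04,0,-1],[0,0,-0.12,0,-1],[0,0,-0.22,0,-1],[0,0,-0.32,0,-1],[0,0,-0.4,0,-1],[0,0,-0.4,0,-1],[0,0,-0.4,0,-1],[0,0,-0.4,0,-1],[0,0,-0.4,0,-1]])

```text
clock: 16.15
position: [0.5181, -0.292, 0.1747]
ee_rot: [1.0, -0.028, -0.0, -0.0]
ft_force: [1.0, -0.3, -7.0]
grip_width: 0.646
grasp_force: 67.4
```

```bash
python3 - <<'E'
from h import *
o=manip.get_obs(); print(o["ft_force"],o["torque"],o["grip_width"],o["grasp_force"])
c=camera("side"); cv2.imwrite("pics/s4.png",cv2.resize(c["img"][180:380,200:420,::-1],None,fx=2.7,fy=2.7))
E
```

```text
[ 0.98986802 -0.29637992 -6.95730905] [-0.03226928 -0.03266975 -0.01915371] 0.6460451106898067 67.41722345352173
```

View pics/s4.png

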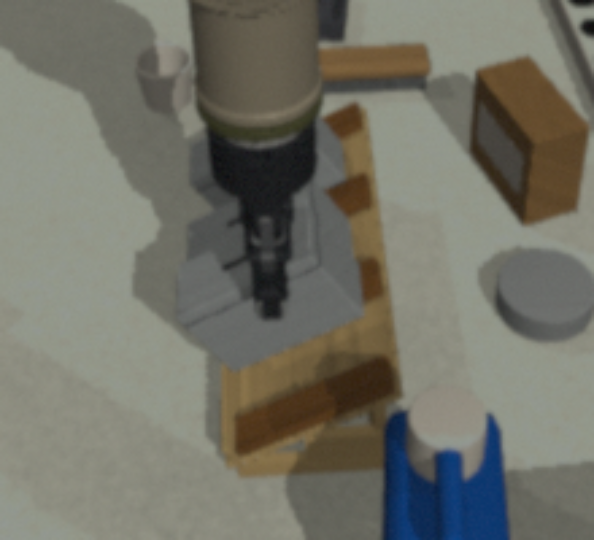

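About 7 N: this is the full box, held firmly and still tilted. I'll lift it high and carry it to the tray.

Call:
carry_out(deltas=[[0,0,-0.15,0,-1],[0,0,-0.4,0,-1],[0,0,-0.65,0,-1],[0,0,-0.83,0,-1],[0,-0.1,-0.83,0,-1],[0,-0.3,-0.83,0,-1],[0,-0.52,-0.83,0,-1],[0,-0.74,-0.83,0,-1],[0,-0.96,-0.83,0,-1]])

```text
clock: 17.32
position: [0.5258, -0.1458, 0.2977]
ee_rot: [1.0, -0.028, -0.001, -0.0]
ft_force: [0.1, -0.7, -8.3]
grip_width: 0.647
grasp_force: 68.3
```

Call:
carry_out(deltas=[[0,-0.2,0,0,-1],[0,-0.45,0,0,-1],[0,-0.7,0,0,-1],[0,-0.96,0,0,-1]])

```text
clock: 17.82
position: [0.5336, -0.0023, 0.2978]
ee_rot: [1.0, -0.028, -0.001, 0.0]
ft_force: [0.4, 0.2, -7.8]
grip_width: 0.65
grasp_force: 68.3
```

Call:
carry_out(deltas=[[0,-0.2,0,0,-1],[0,-0.45,0,0,-1],[0,-0.7,0,0,-1],[0,-0.96,0,0,-1]])

```text
clock: 18.32
position: [0.5416, 0.1411, 0.2978]
ee_rot: [1.0, -0.028, -0.001, 0.0]
ft_force: [0.4, -0.7, -7.0]
grip_width: 0.647
grasp_force: 68.3
```

Call:
carry_out(deltas=[[0,-0.2,0,0,-1],[0,-0.45,0,0.1,-1],[0,-0.7,0,0.2,-1],[0,-0.88,0,0.26,-1],[0,-0.96,0,0.26,-1],[0,-0.96,0,0.26,-1],[0,-0.96,0,0.26,-1]])

```text
clock: 19.2
position: [0.5513, 0.2816, 0.2992]
ee_rot: [0.995, -0.097, -0.0, 0.001]
ft_force: [0.4, -0.3, -6.9]
grip_width: 0.649
grasp_force: 68.5
```

```bash
python3 - <<'E'
from h import *
from chk import *
o=manip.get_obs(); print(o["position"],o["ft_force"],o["torque"],Ro.from_quat(o["ee_rot"]).as_matrix())
lids(("side",))
c=camera("side"); P=cloud(c)
X=P[(abs(P[...,1]-.255)<.03)&(P[...,2]>.12)&(c["depth"]>0)]
print(len(X),X.min(0),X.max(0))
cv2.imwrite("pics/s5.png",cv2.resize(c["img"][60:260,200:420,::-1],None,fx=2.7,fy=2.7))
E
```

```text
[0.5513 0.2816 0.2992] [ 0.4215 -0.3118 -6.8737] [-0.0582 -0.0277 -0.0634] [[ 0.9812 -0.1929 -0.0002]
 [-0.1929 -0.9812 -0.0012]
 [-0.      0.0012 -1.    ]]
side 0.92 443 [ 0.5184 -0.2094  0.1067] tilt 67.5 [ 515.2 -205.3] [ 28.8 130.4] 87.8
side 0.79 751 [0.5453 0.2533 0.2711] tilt 85.3 [542.6 255.3] [ 13.1 134.4] 78.9
side 0.61 313 [ 0.5163 -0.0967  0.1205] tilt 43.0 [515.3 -92.1] [ 43.8 118.3] 88.0
side 0.52 433 [0.577  0.2808 0.0062] tilt 2.1 [571.9 292.5] [132.6 155.3] 79.5
3570 [0.4762 0.2251 0.2133] [0.6207 0.2848 0.5655]
```

View pics/s5.png

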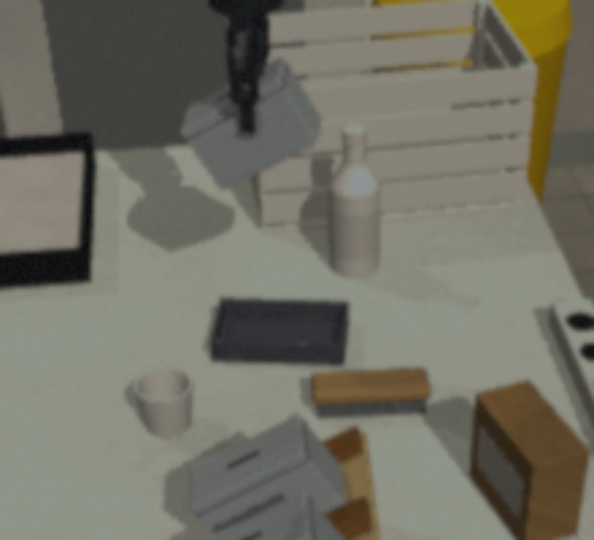

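The box hangs above the tray (crop about 250,120) at about 30° and in line with it. I'll lower it until the low edge nearly touches.

Call:
carry_out(deltas=[[0,0,0.15,0,-1],[0,0,0.35,0,-1],[0,0,0.6,0,-1],[0,0,0.82,0,-1],[0,0,1,0,-1]])

```text
clock: 19.98
position: [0.5511, 0.2819, 0.1483]
ee_rot: [0.995, -0.097, -0.0, 0.0]
ft_force: [0.5, 0.8, -6.9]
grip_width: 0.653
grasp_force: 68.7
```

Call:
carry_out(deltas=[[0,0,0.15,0,-1],[0,0,0.27,0,-1],[0,0,0.33,0,-1],[0,0,0.35,0,-1],[0,0,0.36,0,-1],[0,0,0.37,0,-1],[0,0,0.37,0,-1]])

```text
clock: 20.85
position: [0.5512, 0.283, 0.0944]
ee_rot: [0.995, -0.096, 0.0, -0.0]
ft_force: [0.5, 0.2, -7.1]
grip_width: 0.648
grasp_force: 68.5
```

Call:
carry_out(deltas=[[0,0,0,0,-1],[0,0,0.01,0,-1],[0,0,0.02,0,-1],[0.025,0,0.032,0,-1],[0.05,0,0.045,0,-1],[0.075,0,0.056,0,-1],[0.096,0,0.07,0,-1],[0.096,0,0.07,0,-1]], force=25)

```text
clock: 21.85
position: [0.5661, 0.2804, 0.0842]
ee_rot: [0.995, -0.097, 0.001, -0.0]
ft_force: [-1.3, -0.8, 5.7]
grip_width: 0.648
grasp_force: 73.1
```

```bash
python3 - <<'E'
from h import *
o=manip.get_obs(); print(o["position"],o["ft_force"],o["torque"])
c=camera("side"); P=cloud(c)
cv2.imwrite("pics/s6.png",cv2.resize(c["img"][120:240,220:360,::-1],None,fx=4,fy=4))
E
```

```text
[0.56614379 0.28035254 0.08415607] [-1.28909734 -0.83629928  5.70834453] [-0.29210193  0.87960935  0.01304579]
```

View pics/s6.png

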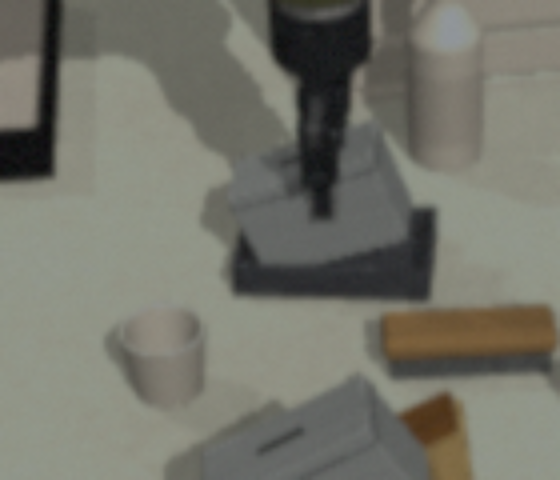

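The box is tipping towards flat inside the tray (about 20° now, crop 320,210), with moderate forces. I'll continue along the arc.

Call:
carry_out(deltas=[[0.02,0,0.014,0,-1],[0.044,0,0.029,0,-1],[0.065,0,0.045,0,-1],[0.085,0,0.061,0,-1],[0.105,0,0.08,0,-1],[0.123,0,0.098,0,-1],[0.14,0,0.116,0,-1],[0.14,0,0.116,0,-1]], force=20)

```text
clock: 22.9
position: [0.5872, 0.2761, 0.0667]
ee_rot: [0.995, -0.097, 0.001, -0.0]
ft_force: [3.6, -1.2, 3.3]
grip_width: 0.647
grasp_force: 73.0
```

```bash
python3 - <<'E'
from h import *
from chk import *
o=manip.get_obs(); print(o["position"],o["ft_force"],o["torque"],o["grasp_force"])
c=camera("side"); P=cloud(c)
cv2.imwrite("pics/s7.png",cv2.resize(c["img"][120:240,220:360,::-1],None,fx=4,fy=4))
E
```

```text
[0.5872 0.2761 0.0667] [ 3.6344 -1.2221  3.3459] [-0.1423 -0.1756  0.0198] 73.02800059318542
```

View pics/s7.png

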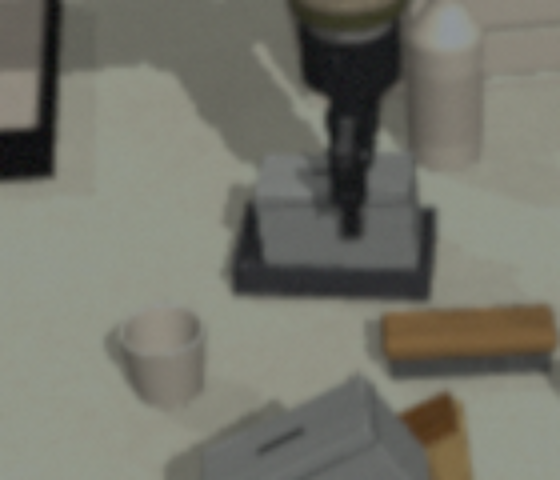

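The box looks flat in the tray, slightly towards the far end (crop right side about 420). I'll press lightly, slide it back about 8 mm, release and rise.

Call:
carry_out(deltas=[[0,0,0.01,0,-1],[-0.02,0,0.01,0,-1],[-0.04,0,0.01,0,-1],[-0.055,0,0.01,0,-1],[-0.055,0,0.01,0,-1],[-0.055,0,0.005,0,0.5],[-0.055,0,0.0,0,1],[-0.055,0,0,0,1],[-0.055,0,0,0,1],[-0.055,0,0,0,1]])

```text
clock: 24.2
position: [0.5776, 0.2778, 0.0662]
ee_rot: [0.995, -0.096, -0.0, 0.0]
ft_force: [-1.1, -0.2, -0.0]
grip_width: 0.999
grasp_force: 0.0
```

Call:
carry_out(deltas=[[0,0,-0.15,0,1],[0,0,-0.5,0,1],[0,0,-0.8,0,1],[0,0,-1,0,1],[-0.4,0,-1,0,1],[-0.8,0,-1,0,1],[-1,0,-1,0,1],[-1,0,-1,0,1]])

```text
clock: 25.2
position: [0.4287, 0.3079, 0.2183]
ee_rot: [0.996, -0.095, 0.001, -0.0]
ft_force: [0.2, 0.2, 1.3]
grip_width: 0.998
grasp_force: 0.0
```

Call:
carry_out(deltas=[[0,-0.3,0,0,1],[0,-0.6,-0.2,0,1],[0,-0.9,-0.3,0,1],[0,-1,-0.3,0,1],[0,-1,-0.3,0,1]])

```text
clock: 25.82
position: [0.459, 0.4573, 0.2627]
ee_rot: [0.996, -0.095, 0.001, -0.001]
ft_force: [0.5, 0.6, -0.5]
grip_width: 0.999
grasp_force: 0.0
```

```bash
python3 - <<'E'
from h import *
from chk import *
o=manip.get_obs(); print(o["position"],o["ft_force"],o["clock"])
lids()
c=camera("top"); save(c,"fin"); P=cloud(c)
X=P[(c["depth"]>0)&(abs(P[...,0]-.569)<.1)&(abs(P[...,1]-.28)<.07)&(P[...,2]>.07)&(P[...,2]<.11)]
mu=X.mean(0); n=np.linalg.svd(X-mu,full_matrices=False)[2][2]
d=np.array(cv2.minAreaRect(X[:,:2].astype(np.float32)*1000)[0])/1000-[.5687,.2795]
print(mu,"tilt",np.degrees(np.arccos(abs(n[2]))),cv2.minAreaRect(X[:,:2].astype(np.float32)*1000),"tray",d@[.9813,-.1925],d@[.1925,.9813])
E
```

```text
[0.459  0.4573 0.2627] [ 0.511   0.6048 -0.4687] 25.825
top 0.78 961 [0.5673 0.282  0.0842] tilt 10.2 [568.1 277.6] [ 56.6 119.2] 78.6
top 0.74 1299 [ 0.5099 -0.0809  0.1303] tilt 29.6 [509.7 -80.8] [ 55.9 106.7] 86.6
top 0.72 1201 [ 0.5028 -0.1882  0.1292] tilt 29.0 [ 504.  -185.8] [ 56.3 107.3] 86.7
[0.5677 0.2768 0.0845] tilt 2.122345921253079 ((568.4232177734375, 278.4380798339844), (58.21691131591797, 120.30438232421875), 79.47024536132812) tray -6.718676696773767e-05 -0.001095342837524422
```

View pics/fin.png

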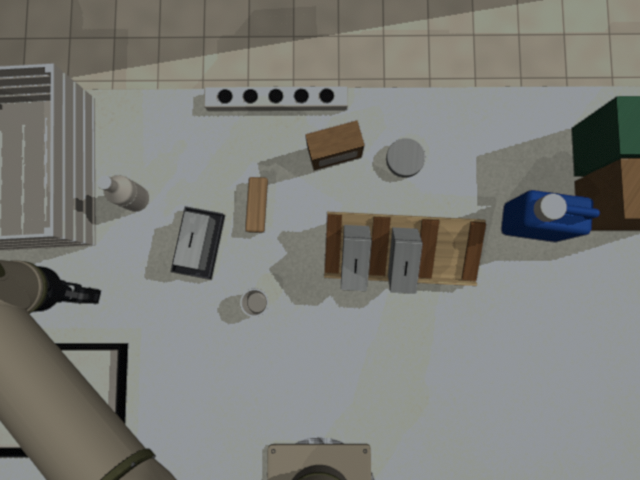

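The box sits centred in the tray (198,243) with its lid at 85 mm, so it is flat on the floor. The two empties are back in the rack (357,258 and 405,260), and the arm is clear.

```bash
python3 -c "
from h import *
print(ticket.hand_in())"
```

```text
the job is handed in; nothing more can be done
None
```

The full box, from the right-hand place, lies flat and lid up in the centre of the tray; both empty boxes are back in their own places as they stood, and the job is handed in (no verdict came back).

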